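# Isolate the bench mill and take out its bayonet pan with the ball in it

## Task

The little bench mill has finished grinding: first switch it off by throwing its toggle switch right over from the back to the front, towards you. Then grip the round pan by its rim and turn it a quarter turn anticlockwise (seen from above) where it sits, to free its two lugs from the keepers, and lift it straight up about ten centimetres without turning it further. Keep the pan level all the while so that the loose grinding ball stays in the middle of the dish, leave the things around the mill where they are, and finish still holding the pan level and still up there above its seat for inspection.

Things in the scene. Friction and masses are not known exactly. Their poses are not given: they have to be found in the camera images.
- mill: Grey cordless bench mill, fixed to the table. Housing 150 mm (its x) by 250 mm (its y), top at 60 mm; origin under the housing's centre on the table, x to the back (battery pack there), y to the left, z up. The pan's seat is on the left half of its top (point mill_seat), the toggle switch on the right half at mill [0, -0.078].
- mill_seat (a point): Centre of the upper face of the mill's round steel deck (108 mm across), at mill [0, 0.060, 0.078]. A 4 mm high spigot in the middle of the deck centres the pan (1.5 mm of play).
- front_keeper (a point): Top middle of the front keeper, at mill [-0.042, 0.060, 0.090]. Two curved keepers stand on the deck, front and back (mill -x and +x of the seat), 35 to 50 mm from the seat's centre, 56 degrees of arc each, 12 mm high, with a lip over the pan's lugs; each is closed at its clockwise end by a stop.
- isolator (a joint): Toggle switch of the mill, rad: 0 = on, bat handle leaning 0.55 to the back (mill +x); 1.10 = off, leaning 0.55 to the front (mill -x). A sprung detent holds it at either end and snaps it over once past the middle; it takes up to about 5 N at the tip.
- isolator_tip (a point): Tip of the toggle's handle, 46 mm from its pivot; the pivot (hinge along mill y) is at mill [0, -0.078, 0.066]. Handle round, black, 12 mm thick over its last 20 mm, steel stem 7 mm. The bushing round the pivot is 25 mm across and reaches 69 mm above the table; the housing's top there is at 62 mm.
- mill_pan: Loose dished pan, steel with a white liner, 34 mm high, about 0.18 to 0.31 kg. Origin: centre of its underside, on the deck when seated; z up. From 14 mm up to the rim it is twelve-sided, 66 mm across flats, flats facing 0, 30, 60 ... degrees from its x axis; below that a foot 56 mm across. Two lugs on the foot, along its +x and -x. Seated, only friction resists its turning.
- pan_lug (a point): Outer end of the pan's +x lug, 40 mm from its axis and 3.5 mm above its underside (the other is across from it; each spans 28 degrees of arc). At the start the lugs are under the keepers with 2.5 mm of play in height: the pan lifts only after turning anticlockwise. After a quarter turn the lugs lie along the mill's y axis, in the middle of the gaps, and it lifts freely.
- pan_centre (a point): Lowest point of the pan's dish, on its axis, 15 mm above its underside. The dish is 55 mm across, rises at 8 degrees to 14 mm from the middle and at 25 degrees beyond that, up to a wall; the rim is 19 mm above this point.
- grinding_ball_center (a point): Centre of the loose white grinding ball, 20 mm across, about 16 g, which rolls freely in the pan's dish; at rest in the middle it is 10 mm above pan_centre and its top is level with the rim.
- jar_a: Bystander: glaze jar with a white ribbed lid, 52 mm across, 69 mm high; origin under its centre.
- jar_b: Bystander: another such glaze jar, 52 mm across, 69 mm high; origin under its centre.
- black_tin: Bystander: shallow round tin of dried black paint, 45 mm across, 18 mm high.
- tile_a: Bystander: glaze test tile, 42 x 42 x 7 mm, lying in front of the mill.
- tile_b: Bystander: glaze test tile, 42 x 42 x 7 mm, lying in front of the mill.
- modeller: Bystander: thin wood-handled modelling tool, 156 mm long, 12 mm thick, lying.
- rib: Bystander: kidney-shaped wooden rib, 90 x 24 x 5 mm, lying.

How it is judged:
On the way, in this order (a step that is already met when the one before it is completed fails the run):
1. the mill is switched off, with the pan still locked on its seat (value of joint isolator above 1 rad and angle between the x axis of mill_pan and the x axis of mill, either way round below 0.5 rad), for 0.2 s.
2. the pan has been turned a quarter turn on its seat, ball in the middle (angle between the x axis of mill_pan and the y axis of mill, either way round below 0.35 rad and z of mill_pan in the frame of mill_seat below 0.008 m and horizontal distance between mill_pan and mill_seat below 0.006 m and horizontal distance between grinding_ball_center and pan_centre below 0.01 m), for 0.1 s.
At the end, for the whole second after the job is handed in: the switch is off (over 1.0 rad); the gripper holds the pan 60 to 160 mm above its seat and within 40 mm of the seat's axis, touching nothing else, at rest, level within 0.10 rad and still turned (lugs within 0.5 rad of the mill's y axis), with the ball at rest in the dish within 6 mm of the middle (value of joint isolator above 1 rad and z of mill_pan in the frame of mill_seat between 0.06 and 0.16 m and horizontal distance between mill_pan and mill_seat below 0.04 m and angle between mill_pan's own z axis and vertical below 0.1 rad and angle between the x axis of mill_pan and the y axis of mill, either way round below 0.5 rad and horizontal distance between grinding_ball_center and pan_centre below 0.006 m and z of grinding_ball_center in the frame of pan_centre below 0.014 m and linear speed of mill_pan below 0.03 m/s and linear speed of grinding_ball below 0.05 m/s and contact force between the fingers and mill_pan above 3 N and contact force between mill and mill_pan below 0.1 N); the arm keeps its last pose, push and grip.
It fails at once if the ball was allowed more than 13 mm from the middle of the dish (horizontal distance between grinding_ball_center and pan_centre above 0.013 m or distance between grinding_ball_center and pan_centre above 0.03 m).
It fails at once if the pan was tilted more than 0.2 rad (angle between mill_pan's own z axis and vertical above 0.2 rad).
It fails at once if the pan was turned while the mill was still switched on (value of joint isolator below 0.55 rad and angle between the x axis of mill_pan and the x axis of mill, either way round above 0.5 rad).
It fails at once if a thing standing round the mill was pushed away (distance of any of jar_a, jar_b, black_tin, tile_a, tile_b, modeller, rib from where it was at the start of the episode above 0.03 m).
It also fails if it takes over 51 s, if anything falls off the work surface, if the arm or the gripper's body presses on something with over 40 N, if the wrist force passes 120 N, or if a joint passes its speed limit or range.

## Robot

A 6-joint arm with a two-finger parallel gripper is mounted at the origin on a cart in front of the work surface, level with it; the furniture and walls round the work are solid. World frame = base frame: x ahead of the robot, y to its left, z up, the work surface at z = 0. Lengths are in m, angles in rad, forces in N, time in s.
With the tool pointing down it reaches from about 0.35 to 0.85 m from the base axis. Payload 8.1 kg.
Tool frame: the origin (TCP) lies at the centre of the arm's flange, where the gripper is bolted on; the fingertips stand 186 mm ahead of it and the grasp point (between the pads) lies 167 mm ahead of it; z points along the fingers, y is the line along which they close (so a half turn about z gives the same grasp; the last joint's range is limited). The gripper opens to 93 mm and grips with 3 to 60 N. Pads are 15 mm wide; open, the fingers measure 128 mm over their backs; the gripper's body (75 mm by 188 mm) begins 65 mm behind the grasp point.
Start: joints at [-1.312, 0.13, 1.488, -0, 1.523, -0.085], TCP at [0.202, -0.565, 0.405] pointing down, gripper open.
Joint ranges: [-2.96, 2.96], [-0.89, 2.26], [0.02, 2.5], [-1.34, 4.48], [0, 2.73], [-2.66, 2.66]. Speed limits (rad/s): [2.39, 2.39, 2.79, 3.14, 3.14, 3.14].

## Interface

Orientations are given as a rotation vector (axis times angle).
In Python, from plant import read_state, read_camera, camera_params, robot gives the robot as it stands.
- The arm moves only by the tool carry_out, never from a script. Its argument "targets" is a list of rows, each an object of numbers: "hand": the opening in per cent of the stroke, from 0 (shut) to 100 (fully open); "x", "y", "z": the shift along the tool's x, y, z in m; "ax", "ay", "az": the turn, a rotation vector about the tool's x, y, z in rad. In form: [{"hand": .., "x": .., "y": .., "z": .., "ax": .., "ay": .., "az": ..}, ...]. A call has 1 to 8 rows; each row is the pose to reach, as a shift and turn from the pose commanded when the call began, along the tool's axes at that moment; what a row does not reach only later rows make up. A row lasts 1/8 s, in which the tool goes at most 62.5 mm and 10.7 degrees, less where a joint would pass 70% of its speed; a pose out of reach is approached as far as the arm can. A call with a gripper value outside its range is refused whole. The fingers move at their own pace and stop on an object; "newtons" is the grip in N (left out, the last holds). Time passes only in rows, so rows that repeat a pose let the fingers close. It gives the time, the measured TCP pose, the force, the opening and the grip force at its end, in the units of the state.
- read_state(): the state, without advancing time (a new reading comes with each control period).
- read_camera(name): name is "side" or "top"; returns (picture, depth): 384x512x3 uint8, blue, green, red; 384x512 float32, m along the optical axis (not along the pixel's ray), 0 where there is no reading.
- camera_params(name): a dict with "fx", "fy", "cx", "cy" (pixels), "k1" (the pictures are not rectified: a ray, as slopes to the right and down, at radius r is drawn at 1 + k1 r^2 times it, then the intrinsics apply), "position" and "rotation" of the camera in the world. Camera axes: x right, y up, looking along -z (the intrinsics and any distortion apply to the point x, -y, -z); pixel columns grow to the right and rows downward; lengths in m; the calibration is good to about 2 mm. A picture is of the moment at which its call begins. camera_params takes no time and is no camera call.
- robot.close_job(): hands the job in; it is judged then, once.
The state is a dict: "t": time; "q": joint angles; "dq": joint speeds; "joint_torque": joint torques, N m; "tool_pos": TCP position; "orientation": TCP orientation; "force": force on the tool from outside, world axes, zero at the start; "wrist_torque": the same for the moment, N m; "opening": finger opening in m; "gripper_force": force on a finger pad.
Only numpy, scipy, OpenCV 4.12 (cv2) and the standard library are available. Lean on these libraries where they do the work, as an engineer would, in place of code of your own. Each camera call takes 0.05 s, during which the arm holds its last target. There are 200 camera calls.

## Working session

There is one attempt and no reset: what is moved stays moved. The work goes in short steps, Python scripts to look and compute and a tool call to move; the robot and the scene stay as the last step left them, time stands still between calls to the robot, and variables do not carry over. Pictures are saved under pics/ and viewed, at most 10 in all, crops included, and the job is handed in when it is done.

Besides the shell and the picture viewer there is one more tool, called after "Request:" as name(argument=value, ...), one argument or row to a line, values as JSON. carry_out: Moves the arm, as the interface text tells. Its arguments: {"type":"object","properties":{"targets":{"type":"array","items":{"type":"object","properties":{"hand":{"type":"number"},"x":{"type":"number"},"y":{"type":"number"},"z":{"type":"number"},"ax":{"type":"number"},"ay":{"type":"number"},"az":{"type":"number"}}}},"newtons":{"type":"number"}},"required":["targets"]}

```bash
ls; mkdir -p pics; cat > h.py <<'E'
import numpy as np, cv2
from plant import read_state, read_camera, camera_params, robot
def world(name,u,v,depth=None,z=None):
    p=camera_params(name); u=np.atleast_1d(u).astype(float); v=np.atleast_1d(v).astype(float)
    xd=(u-p['cx'])/p['fx']; yd=(v-p['cy'])/p['fy']; x,y=xd.copy(),yd.copy()
    for _ in range(10):
        s=1+p['k1']*(x*x+y*y); x=xd/s; y=yd/s
    d=np.stack([x,-y,-np.ones_like(x)],1)@np.array(p['rotation']).reshape(3,3).T
    o=np.array(p['position'])
    t=np.atleast_1d(depth) if depth is not None else (z-o[2])/d[:,2]
    return o+d*t[:,None]
E
python3 - <<'E'
from h import *
for n in ('top','side'):
    im,d=read_camera(n); cv2.imwrite(f'pics/{n}0.png',im); np.save(f'{n}0.npy',d)
    p=camera_params(n); print(n,p)
s=read_state(); print(s)
E
```

```text
pics
top {'fx': 466.35170070479893, 'fy': 466.35170070479893, 'cx': 260.5301068783922, 'cy': 190.6395232141846, 'k1': -0.10396059596006274, 'position': array([0.39638378, 0.05344066, 1.05044933]), 'rotation': array([ 0.09951635, -0.07819337, -1.58957893])}
side {'fx': 440.36263293244036, 'fy': 440.36263293244036, 'cx': 252.22017721645332, 'cy': 187.6749897957981, 'k1': 0.034643176729509624, 'position': array([ 0.400479  , -0.71822902,  0.6488319 ]), 'rotation': array([ 0.95669833, -0.06008828, -0.11922379])}
{'t': 0.1, 'q': array([-1.31241784e+00,  1.31090968e-01,  1.48918975e+00,  1.61806437e-06,
        1.52299851e+00, -8.53934502e-02]), 'dq': array([ 0.0002749 , -0.00039736, -0.00353515,  0.00129786, -0.00047409,
        0.00040382]), 'joint_torque': array([ 1.59569096e-03, -5.61347151e+01, -4.93091798e+01,  7.70515529e-02,
        2.92655913e-02, -5.73272791e-05]), 'tool_pos': array([ 0.20219545, -0.56468071,  0.40377826]), 'orientation': array([-3.09364233e+00, -5.37053075e-01,  2.26205802e-04]), 'force': array([-0.31511484, -0.43703167, -0.14280712]), 'wrist_torque': array([ 0.02796018, -0.0301236 , -0.02840971]), 'gripper_force': 0.0, 'opening': 0.09320734360420818}
```

View pics/top0.png

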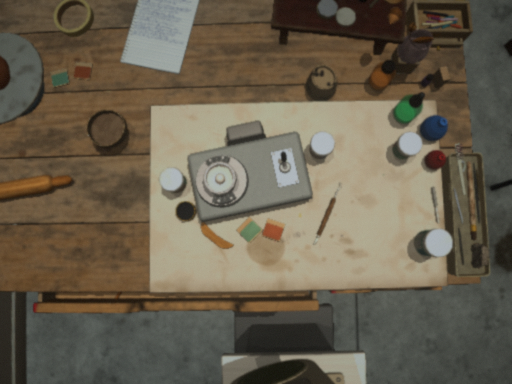

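View pics/side0.png

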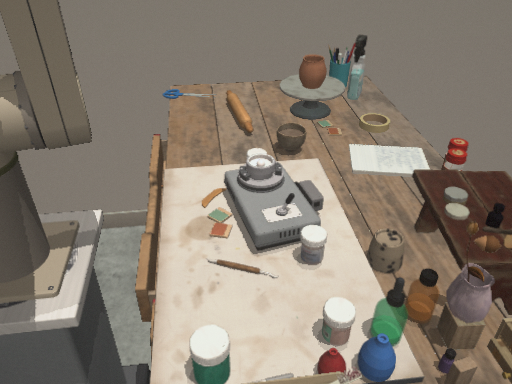

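The top view shows the mill at about (250,175), the pan at (221,181), the toggle at (285,160), jars at (173,181) and (321,145), and the tin at (185,211). Next I'll measure from depth.

```bash
sed -i "s/np.array(p\['rotation'\]).reshape(3,3).T/cv2.Rodrigues(np.array(p['rotation'],float))[0].T/" h.py
python3 - <<'E'
from h import *
im=cv2.imread('pics/top0.png'); d=np.load('top0.npy')
v,u=np.mgrid[110:240,150:345]; P=world('top',u.ravel(),v.ravel(),d[110:240,150:345].ravel())
ok=d[110:240,150:345].ravel()>0; Z=P[:,2]
H=np.where(ok,Z,0).reshape(u.shape)
m=((H>.03)).astype(np.uint8); n,l,st,c=cv2.connectedComponentsWithStats(m)
for i in range(1,n):
    if st[i,4]>60:
        Q=P[l.ravel()==i]; print(i,st[i],Q.mean(0).round(4),Q[:,2].max().round(4))
b=l[174-110,250-150]; k=(l.ravel()==b)&(Z>.045)&(Z<.066); Q=P[k]
print('housing',cv2.minAreaRect((Q[:,:2]*1000).astype(np.float32)),np.median(Q[:,2]))
k=(l.ravel()==b)&(Z>.103); Q=P[k]; print('pan top',len(Q),cv2.minEnclosingCircle((Q[:,:2]*1000).astype(np.float32)),np.median(Q[:,2]),Q[:,:2].mean(0))
tin=world('top',185,211,z=.018);print('tin',tin,'jar',world('top',[173,321],[178,143],z=.069))
c=cv2.resize(im[120:235,155:340],None,fx=4.3,fy=4.3,interpolation=cv2.INTER_CUBIC); cv2.imwrite('pics/topc.png',c)
ims=cv2.imread('pics/side0.png'); cv2.imwrite('pics/sidec.png',cv2.resize(ims[140:270,190:350],None,fx=4.5,fy=4.5,interpolation=cv2.INTER_CUBIC))
E
```

```text
1 [  37   10  126  102 8645] [0.5475 0.0895 0.0677] 0.1178
2 [160  21  25  26 513] [ 0.607  -0.0681  0.0684] 0.0759
3 [ 10  57  25  25 492] [0.5365 0.2553 0.068 ] 0.0747
housing ((564.2577514648438, 94.20463562011719), (193.6167755126953, 251.3439483642578), 11.180170059204102) 0.06047473050693042
pan top 440 ((551.9989013671875, 96.59156036376953), 88.9703598022461) 0.11226106109448558 [0.53447991 0.1423249 ]
tin [[0.47146211 0.23552064 0.018     ]] jar [[ 0.53894775  0.25227645  0.069     ]
 [ 0.60775662 -0.06609488  0.069     ]]
```

View pics/topc.png

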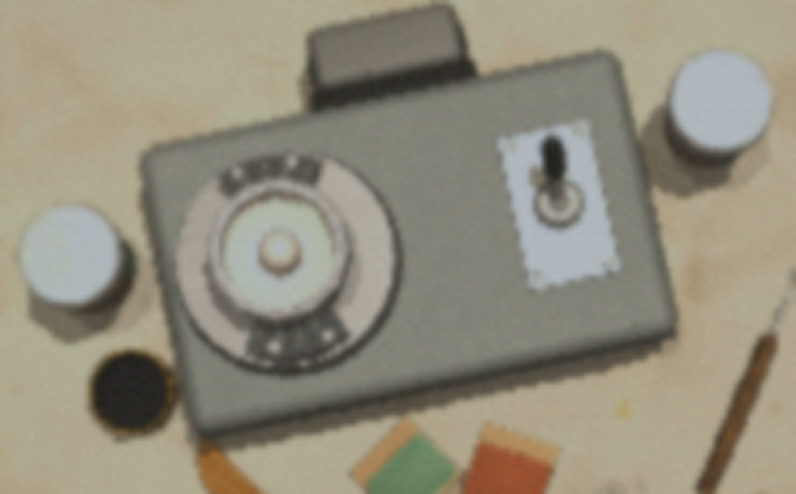

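View pics/sidec.png

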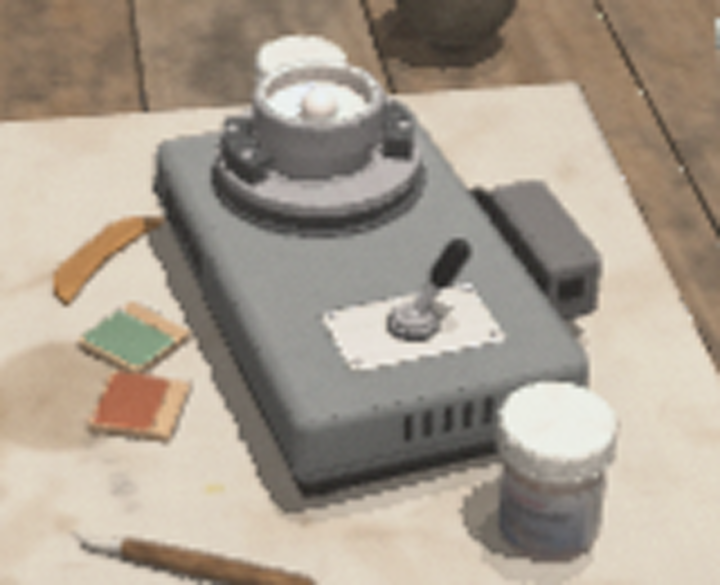

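Keepers and toggle are clear in the crops: ball at crop px (279,252), bushing at (557,203), handle leaning back. I'll refine the mill frame from these.

```bash
python3 - <<'E'
from h import *
d=np.load('top0.npy')
sl=(slice(110,240),slice(150,345)); v,u=np.mgrid[sl]; P=world('top',u.ravel(),v.ravel(),d[sl].ravel()); P=P[d[sl].ravel()>0]
c=np.array([.534,.142])
for zl,zh in((.105,.12),(.073,.084)):
    for it in range(4):
        r=np.hypot(*(P[:,:2]-c).T); Q=P[(r<.065)&(P[:,2]>zl)&(P[:,2]<zh)]
        cc,rad=cv2.minEnclosingCircle((Q[:,:2]*1000).astype(np.float32)); c=np.array(cc)/1000
    print('circle',c,rad,np.median(Q[:,2]),len(Q))
f=lambda x,y:(155+(x+.5)/4.3-.5,120+(y+.5)/4.3-.5)
bu=world('top',*f(557,203),z=.069)[0]; ball=world('top',*f(280,253),z=.112)[0]; tip=world('top',*f(554,148),z=.103)[0]
print('bush',bu,'ball',ball,'tip',tip)
for pc in (c,ball[:2]):
    w=pc-bu[:2]; print(np.hypot(*w),'yaw',np.degrees(np.arctan2(-w[0],w[1])))
T=P[(P[:,2]>.09)&(P[:,1]<.06)]; print('toggle pts',T.mean(0),T.min(0),T.max(0))
# housing: fit with battery removed
yaw=np.arctan2(-w[0],w[1]); ex=np.array([np.cos(yaw),np.sin(yaw)])
H=P[(P[:,2]>.052)&(P[:,2]<.066)]; H=H[(H[:,:2]-bu[:2])@ex<.074]
print(cv2.minAreaRect((H[:,:2]*1000).astype(np.float32)))
E
```

```text
circle [0.5319566  0.14896014] 34.08540725708008 0.11276570190512525 373
circle [0.53196704 0.14909581] 54.221561431884766 0.07893176239606942 842
bush [0.55768297 0.01431536 0.069     ] ball [0.52959374 0.14765159 0.112     ] tip [0.5788521  0.01640961 0.103     ]
0.13721180337976394 yaw 10.802127887116617
0.136262823242781 yaw 11.896250853655248
toggle pts [0.57538151 0.01684435 0.10088859] [0.56799518 0.01085891 0.09056301] [0.58494547 0.02160791 0.1093049 ]
((541.8894653320312, 91.73065185546875), (148.4814453125, 373.8265686035156), 11.27773380279541)
```

```bash
cat >> h.py <<'E'
MY=.196; EX=np.array([np.cos(MY),np.sin(MY)]); BU=np.array([.558,.0143]); PAN=np.array([.531,.1487])
def go(xy,tipz,yaw):
    s=read_state(); R=cv2.Rodrigues(s['orientation'])[0]
    d=R.T@(np.array([*xy,tipz+.186])-s['tool_pos'])
    Rt=np.array([[np.cos(yaw),np.sin(yaw),0],[np.sin(yaw),-np.cos(yaw),0],[0,0,-1]])
    a=cv2.Rodrigues(R.T@Rt)[0].ravel()
    print('t',s['t'],'pos',s['tool_pos'].round(4),'shift',d.round(4),'turn',a.round(4),'F',s['force'].round(1),'open',s['opening'],s['gripper_force'])
E
python3 -c "
from h import *
go(BU+.06*EX,.14,MY)"
```

```text
t 0.1 pos [ 0.2022 -0.5647  0.4038] shift [ 0.5895 -0.4162  0.0786] turn [-0.0017 -0.      0.1478] F [-0.3 -0.4 -0.1] open 0.09320734360420818 0.0
```

Request:
carry_out(
  targets=[
    {"hand": 0, "x": 0.3, "y": -0.21, "z": 0.0, "az": 0.07},
    {"hand": 0, "x": 0.3, "y": -0.21, "z": 0.0, "az": 0.148},
    {"hand": 0, "x": 0.3, "y": -0.21, "z": 0.0, "az": 0.148},
    {"hand": 0, "x": 0.3, "y": -0.21, "z": 0.0, "az": 0.148},
    {"hand": 0, "x": 0.3, "y": -0.21, "z": 0.0, "az": 0.148},
    {"hand": 0, "x": 0.3, "y": -0.21, "z": 0.0, "az": 0.148},
    {"hand": 0, "x": 0.3, "y": -0.21, "z": 0.0, "az": 0.148},
    {"hand": 0, "x": 0.3, "y": -0.21, "z": 0.0, "az": 0.148},
  ],
)

```text
schema error: expected keys hand, x, y, z, ax, ay, az
```

```bash
python3 -c "
from h import *
go(BU+.06*EX,.14,MY)"
```

```text
t 0.1 pos [ 0.2022 -0.5647  0.4038] shift [ 0.5895 -0.4162  0.0786] turn [-0.0017 -0.      0.1478] F [-0.3 -0.4 -0.1] open 0.09320734360420818 0.0
```

All keys are required.

Request:
carry_out(
  targets=[
    {"hand": 0, "x": 0.3, "y": -0.21, "z": 0, "ax": 0, "ay": 0, "az": 0.07},
    {"hand": 0, "x": 0.3, "y": -0.21, "z": 0, "ax": 0, "ay": 0, "az": 0.148},
    {"hand": 0, "x": 0.3, "y": -0.21, "z": 0, "ax": 0, "ay": 0, "az": 0.148},
    {"hand": 0, "x": 0.3, "y": -0.21, "z": 0, "ax": 0, "ay": 0, "az": 0.148},
    {"hand": 0, "x": 0.3, "y": -0.21, "z": 0, "ax": 0, "ay": 0, "az": 0.148},
    {"hand": 0, "x": 0.3, "y": -0.21, "z": 0, "ax": 0, "ay": 0, "az": 0.148},
    {"hand": 0, "x": 0.3, "y": -0.21, "z": 0, "ax": 0, "ay": 0, "az": 0.148},
    {"hand": 0, "x": 0.3, "y": -0.21, "z": 0, "ax": 0, "ay": 0, "az": 0.148},
  ],
)

```text
t: 1.1
tool_pos: [0.4138, -0.2661, 0.4045]
orientation: [3.126, 0.309, -0.001]
force: [-0.4, -0.1, -0.2]
opening: 0.0177
gripper_force: 0.0
```

```bash
python3 -c "
from h import *
go(BU+.06*EX,.14,MY)"
```

```text
t 1.1 pos [ 0.4138 -0.2661  0.4045] shift [ 0.2563 -0.2468  0.0783] turn [-0.0001  0.0007  0.0007] F [-0.4 -0.1 -0.2] open 0.01765285636831558 0.0
```

Request:
carry_out(
  targets=[
    {"hand": 0, "x": 0.256, "y": -0.247, "z": 0.078, "ax": 0, "ay": 0, "az": 0},
    {"hand": 0, "x": 0.256, "y": -0.247, "z": 0.078, "ax": 0, "ay": 0, "az": 0},
    {"hand": 0, "x": 0.256, "y": -0.247, "z": 0.078, "ax": 0, "ay": 0, "az": 0},
    {"hand": 0, "x": 0.256, "y": -0.247, "z": 0.078, "ax": 0, "ay": 0, "az": 0},
    {"hand": 0, "x": 0.256, "y": -0.247, "z": 0.078, "ax": 0, "ay": 0, "az": 0},
    {"hand": 0, "x": 0.256, "y": -0.247, "z": 0.078, "ax": 0, "ay": 0, "az": 0},
    {"hand": 0, "x": 0.256, "y": -0.247, "z": 0.078, "ax": 0, "ay": 0, "az": 0},
    {"hand": 0, "x": 0.256, "y": -0.247, "z": 0.078, "ax": 0, "ay": 0, "az": 0},
  ],
)

```text
t: 2.1
tool_pos: [0.6169, 0.0244, 0.3262]
orientation: [3.126, 0.305, -0.002]
force: [0.2, -0.4, -0.2]
opening: 0.0002
gripper_force: 0.0
```

```bash
python3 -c "
from h import *
go(BU+.06*EX,.088,MY)
im,d=read_camera('side'); cv2.imwrite('pics/side1.png',cv2.resize(im[100:280,160:360],None,fx=3,fy=3))"
```

```text
t 2.1 pos [0.6169 0.0244 0.3262] shift [ 0.0003 -0.0016  0.0522] turn [ 0.0004  0.0013 -0.0015] F [ 0.2 -0.4 -0.2] open 0.00019414976983372353 0.0
```

View pics/side1.png

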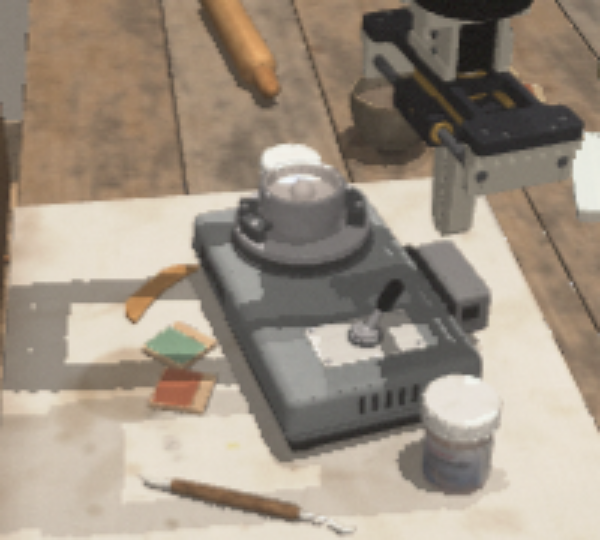

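The closed fingers (tip at crop px (455,222)) hover behind the toggle (390,290). I'll lower and push.

Request:
carry_out(
  targets=[
    {"hand": 0, "x": 0, "y": -0.001, "z": 0.03, "ax": 0, "ay": 0, "az": 0},
    {"hand": 0, "x": 0, "y": -0.001, "z": 0.052, "ax": 0, "ay": 0, "az": 0},
    {"hand": 0, "x": -0.01, "y": -0.001, "z": 0.052, "ax": 0, "ay": 0, "az": 0},
    {"hand": 0, "x": -0.02, "y": -0.001, "z": 0.052, "ax": 0, "ay": 0, "az": 0},
    {"hand": 0, "x": -0.03, "y": -0.001, "z": 0.052, "ax": 0, "ay": 0, "az": 0},
    {"hand": 0, "x": -0.04, "y": -0.001, "z": 0.052, "ax": 0, "ay": 0, "az": 0},
    {"hand": 0, "x": -0.048, "y": -0.001, "z": 0.052, "ax": 0, "ay": 0, "az": 0},
    {"hand": 0, "x": -0.055, "y": -0.001, "z": 0.052, "ax": 0, "ay": 0, "az": 0},
  ],
)

```text
t: 3.15
tool_pos: [0.5624, 0.016, 0.2761]
orientation: [3.126, 0.307, 0.003]
force: [-0.2, 0.4, -0.4]
opening: 0.0003
gripper_force: 0.0
```

```bash
python3 -c "
from h import *
go(BU,.088,MY)
im,d=read_camera('side'); cv2.imwrite('pics/side2.png',cv2.resize(im[130:270,200:350],None,fx=4,fy=4))"
```

```text
t 3.15 pos [0.5624 0.016  0.2761] shift [-0.0047  0.0009  0.002 ] turn [ 0.0005 -0.0016 -0.0004] F [-0.2  0.4 -0.4] open 0.0002852507986640749 0.0
```

View pics/side2.png

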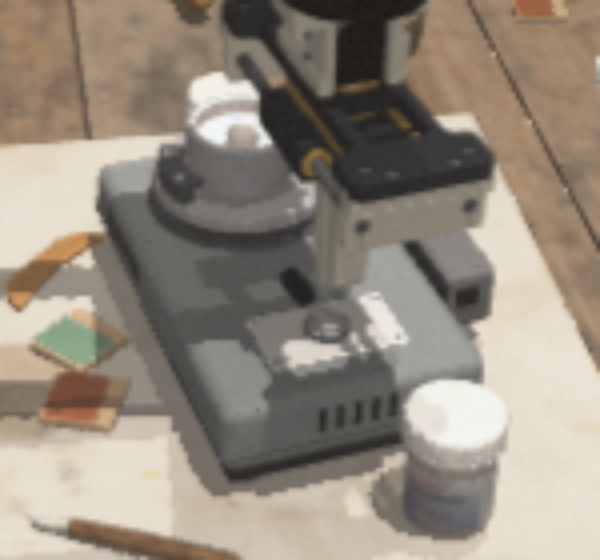

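The handle now leans forward (crop px 295,285) and no force is left on the tool, so the switch has snapped over. Now up and over the pan, opening the fingers.

Request:
carry_out(
  targets=[
    {"hand": 0, "x": 0.01, "y": 0, "z": -0.02, "ax": 0, "ay": 0, "az": 0},
    {"hand": 100, "x": 0.01, "y": 0, "z": -0.07, "ax": 0, "ay": 0, "az": 0},
    {"hand": 100, "x": 0, "y": -0.05, "z": -0.07, "ax": 0, "ay": 0, "az": 0},
    {"hand": 100, "x": -0.004, "y": -0.1, "z": -0.07, "ax": 0, "ay": 0, "az": 0},
    {"hand": 100, "x": -0.004, "y": -0.136, "z": -0.07, "ax": 0, "ay": 0, "az": 0},
    {"hand": 100, "x": -0.004, "y": -0.136, "z": -0.07, "ax": 0, "ay": 0, "az": 0},
    {"hand": 100, "x": -0.004, "y": -0.136, "z": -0.07, "ax": 0, "ay": 0, "az": 0},
  ],
)

```text
t: 4.08
tool_pos: [0.5323, 0.1486, 0.3444]
orientation: [3.126, 0.308, -0.001]
force: [-1.4, 0.4, -0.2]
opening: 0.0559
gripper_force: 0.0
```

```bash
python3 - <<'E'
from h import *
go(PAN,.094,MY)
im,d=read_camera('side'); cv2.imwrite('pics/side3.png',cv2.resize(im[100:250,200:350],None,fx=4,fy=4,interpolation=cv2.INTER_CUBIC))
v,u=np.mgrid[190:225,255:300]; P=world('side',u.ravel(),v.ravel(),d[190:225,255:300].ravel())
q=P[(P[:,2]>.085)&(P[:,2]<.115)&(np.hypot(*(P[:,:2]-BU).T)<.05)]; w=q[:,:2]-BU
print('toggle mill x',(w@EX).mean(),(w@EX).min(),len(q), q[:,2].max())
E
```

```text
t 4.075 pos [0.5323 0.1486 0.3444] shift [-0.0012 -0.0004  0.0644] turn [0.0005 0.0009 0.0003] F [-1.4  0.4 -0.2] open 0.05594648135863182 0.0
toggle mill x -0.020703294098680835 -0.02850110498831524 53 0.10659628106941132
```

View pics/side3.png

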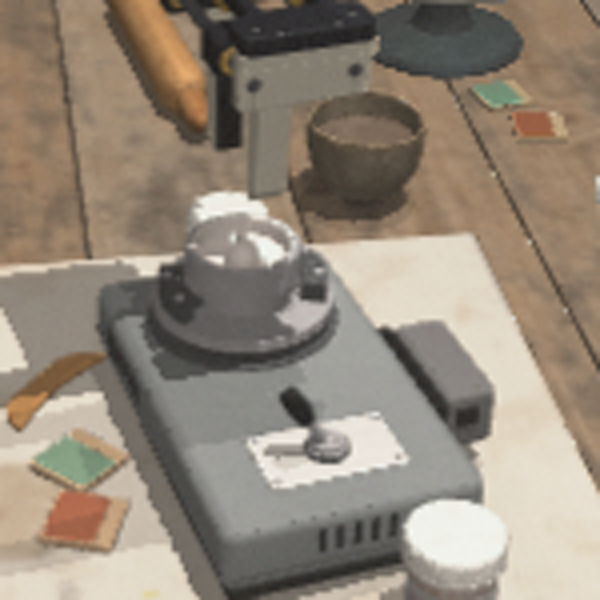

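Confirmed: handle tip is at mill x −28 mm, so it's off. Descending round the rim, staying above the keepers.

Request:
carry_out(
  newtons=10,
  targets=[
    {"hand": 100, "x": -0.001, "y": 0, "z": 0, "ax": 0, "ay": 0, "az": 0},
    {"hand": 100, "x": -0.001, "y": 0, "z": 0, "ax": 0, "ay": 0, "az": 0},
    {"hand": 100, "x": -0.001, "y": 0, "z": 0, "ax": 0, "ay": 0, "az": 0},
    {"hand": 100, "x": -0.001, "y": 0, "z": 0.015, "ax": 0, "ay": 0, "az": 0},
    {"hand": 100, "x": -0.001, "y": 0, "z": 0.03, "ax": 0, "ay": 0, "az": 0},
    {"hand": 100, "x": -0.001, "y": 0, "z": 0.045, "ax": 0, "ay": 0, "az": 0},
    {"hand": 100, "x": -0.001, "y": 0, "z": 0.058, "ax": 0, "ay": 0, "az": 0},
    {"hand": 100, "x": -0.001, "y": 0, "z": 0.063, "ax": 0, "ay": 0, "az": 0},
  ],
)

```text
t: 5.12
tool_pos: [0.531, 0.1487, 0.2802]
orientation: [3.126, 0.307, -0.003]
force: [0.5, -0.3, -0.3]
opening: 0.0928
gripper_force: 0.0
```

Request:
carry_out(
  newtons=10,
  targets=[
    {"hand": 85, "x": 0, "y": 0, "z": 0, "ax": 0, "ay": 0, "az": 0},
    {"hand": 80, "x": 0, "y": 0, "z": 0, "ax": 0, "ay": 0, "az": 0},
    {"hand": 77, "x": 0, "y": 0, "z": 0, "ax": 0, "ay": 0, "az": 0},
    {"hand": 75, "x": 0, "y": 0, "z": 0, "ax": 0, "ay": 0, "az": 0},
    {"hand": 74, "x": 0, "y": 0, "z": 0, "ax": 0, "ay": 0, "az": 0},
    {"hand": 73, "x": 0, "y": 0, "z": 0, "ax": 0, "ay": 0, "az": 0},
    {"hand": 72, "x": 0, "y": 0, "z": 0, "ax": 0, "ay": 0, "az": 0},
    {"hand": 71, "x": 0, "y": 0, "z": 0, "ax": 0, "ay": 0, "az": 0},
  ],
)

```text
t: 6.12
tool_pos: [0.5316, 0.1485, 0.2819]
orientation: [3.126, 0.307, 0.001]
force: [-0.4, -4.0, 2.7]
opening: 0.0665
gripper_force: 1.6
```

Request:
carry_out(
  newtons=10,
  targets=[
    {"hand": 70, "x": 0, "y": 0, "z": 0, "ax": 0, "ay": 0, "az": 0},
    {"hand": 69, "x": 0, "y": 0, "z": 0, "ax": 0, "ay": 0, "az": 0},
    {"hand": 68, "x": 0, "y": 0, "z": 0, "ax": 0, "ay": 0, "az": 0},
    {"hand": 67, "x": 0, "y": 0, "z": 0, "ax": 0, "ay": 0, "az": 0},
    {"hand": 65, "x": 0, "y": 0, "z": 0, "ax": 0, "ay": 0, "az": 0},
    {"hand": 60, "x": 0, "y": 0, "z": 0, "ax": 0, "ay": 0, "az": 0},
  ],
)

```text
t: 6.88
tool_pos: [0.5316, 0.1487, 0.2819]
orientation: [3.126, 0.307, 0.001]
force: [1.3, -5.3, 4.7]
opening: 0.0662
gripper_force: 10.0
```

```bash
python3 -c "
from h import *
go(PAN,.094,MY)"
```

```text
t 6.875 pos [0.5316 0.1487 0.2819] shift [-0.0006 -0.0001  0.0019] turn [ 0.0002 -0.0004 -0.0002] F [ 1.3 -5.3  4.7] open 0.066189675644037 9.987432030611672
```

The opening of 66.2 mm means the pads are flat on two flats, so the pan is aligned with the mill. I'll relieve the small side force first, then turn.

Request:
carry_out(
  newtons=15,
  targets=[
    {"hand": 60, "x": 0, "y": 0.0005, "z": -0.0003, "ax": 0, "ay": 0, "az": 0},
    {"hand": 60, "x": 0, "y": 0.001, "z": -0.0005, "ax": 0, "ay": 0, "az": 0},
    {"hand": 60, "x": 0, "y": 0.001, "z": -0.0005, "ax": 0, "ay": 0, "az": 0},
  ],
)

```text
t: 7.25
tool_pos: [0.5315, 0.1482, 0.282]
orientation: [-3.125, -0.307, 0.0]
force: [1.2, 1.8, -0.0]
opening: 0.0658
gripper_force: 15.0
```

Request:
carry_out(
  targets=[
    {"hand": 60, "x": 0, "y": 0, "z": 0, "ax": 0, "ay": 0, "az": -0.02},
    {"hand": 60, "x": 0, "y": 0, "z": 0, "ax": 0, "ay": 0, "az": -0.06},
    {"hand": 60, "x": 0, "y": 0, "z": 0, "ax": 0, "ay": 0, "az": -0.11},
    {"hand": 60, "x": 0, "y": 0, "z": 0, "ax": 0, "ay": 0, "az": -0.17},
    {"hand": 60, "x": 0, "y": 0, "z": 0, "ax": 0, "ay": 0, "az": -0.23},
    {"hand": 60, "x": 0, "y": 0, "z": 0, "ax": 0, "ay": 0, "az": -0.29},
    {"hand": 60, "x": 0, "y": 0, "z": 0, "ax": 0, "ay": 0, "az": -0.35},
    {"hand": 60, "x": 0, "y": 0, "z": 0, "ax": 0, "ay": 0, "az": -0.4},
  ],
)

```text
t: 8.25
tool_pos: [0.5314, 0.1475, 0.2819]
orientation: [3.002, 0.926, -0.002]
force: [-1.5, -1.6, 0.9]
opening: 0.0658
gripper_force: 15.0
```

```bash
python3 -c "
from h import *
go([.5315,.1482],.096,MY+.4)"
```

```text
t 8.25 pos [0.5314 0.1475 0.2819] shift [ 0.0005 -0.0005 -0.0001] turn [-0.0001  0.0014  0.0023] F [-1.5 -1.6  0.9] open 0.06577784185577845 14.972909587668255
```

Turning well with low forces. Continuing for the remaining 1.17 rad.

Request:
carry_out(
  targets=[
    {"hand": 60, "x": 0, "y": 0, "z": 0, "ax": 0, "ay": 0, "az": -0.06},
    {"hand": 60, "x": 0, "y": 0, "z": 0, "ax": 0, "ay": 0, "az": -0.14},
    {"hand": 60, "x": 0, "y": 0, "z": 0, "ax": 0, "ay": 0, "az": -0.22},
    {"hand": 60, "x": 0, "y": 0, "z": 0, "ax": 0, "ay": 0, "az": -0.3},
    {"hand": 60, "x": 0, "y": 0, "z": 0, "ax": 0, "ay": 0, "az": -0.38},
    {"hand": 60, "x": 0, "y": 0, "z": 0, "ax": 0, "ay": 0, "az": -0.46},
    {"hand": 60, "x": 0, "y": 0, "z": 0, "ax": 0, "ay": 0, "az": -0.53},
    {"hand": 60, "x": 0, "y": 0, "z": 0, "ax": 0, "ay": 0, "az": -0.6},
  ],
)

```text
t: 9.25
tool_pos: [0.5315, 0.1475, 0.2819]
orientation: [2.594, 1.772, -0.002]
force: [-0.4, -1.2, 0.8]
opening: 0.066
gripper_force: 15.0
```

Request:
carry_out(
  targets=[
    {"hand": 60, "x": 0, "y": 0, "z": 0, "ax": 0, "ay": 0, "az": -0.07},
    {"hand": 60, "x": 0, "y": 0, "z": 0, "ax": 0, "ay": 0, "az": -0.15},
    {"hand": 60, "x": 0, "y": 0, "z": 0, "ax": 0, "ay": 0, "az": -0.23},
    {"hand": 60, "x": 0, "y": 0, "z": 0, "ax": 0, "ay": 0, "az": -0.31},
    {"hand": 60, "x": 0, "y": 0, "z": 0, "ax": 0, "ay": 0, "az": -0.39},
    {"hand": 60, "x": 0, "y": 0, "z": 0, "ax": 0, "ay": 0, "az": -0.46},
    {"hand": 60, "x": 0, "y": 0, "z": 0, "ax": 0, "ay": 0, "az": -0.52},
    {"hand": 60, "x": 0, "y": 0, "z": 0, "ax": 0, "ay": 0, "az": -0.57},
  ],
)

```text
t: 10.25
tool_pos: [0.5315, 0.1475, 0.282]
orientation: [-1.992, -2.43, 0.001]
force: [1.1, -0.7, -0.6]
opening: 0.0657
gripper_force: 15.0
```

Request:
carry_out(
  newtons=20,
  targets=[
    {"hand": 60, "x": 0, "y": 0, "z": 0, "ax": 0, "ay": 0, "az": 0},
    {"hand": 60, "x": 0, "y": 0, "z": 0, "ax": 0, "ay": 0, "az": 0},
    {"hand": 60, "x": 0, "y": 0, "z": 0, "ax": 0, "ay": 0, "az": 0},
    {"hand": 60, "x": 0, "y": 0, "z": 0, "ax": 0, "ay": 0, "az": 0},
  ],
)

```text
t: 10.75
tool_pos: [0.5315, 0.1477, 0.282]
orientation: [-1.995, -2.427, 0.001]
force: [-1.4, -1.0, -0.8]
opening: 0.0658
gripper_force: 20.0
```

```bash
python3 -c "
from h import *
go([.5315,.1482],.096,MY+1.571)
im,d=read_camera('side'); cv2.imwrite('pics/side4.png',cv2.resize(im[110:240,200:350],None,fx=4,fy=4,interpolation=cv2.INTER_CUBIC))"
```

```text
t 10.75 pos [0.5315 0.1477 0.282 ] shift [ 0.0004  0.0001 -0.    ] turn [-0.0006 -0.     -0.0014] F [-1.4 -1.  -0.8] open 0.06577191274555573 19.9769343319349
```

View pics/side4.png

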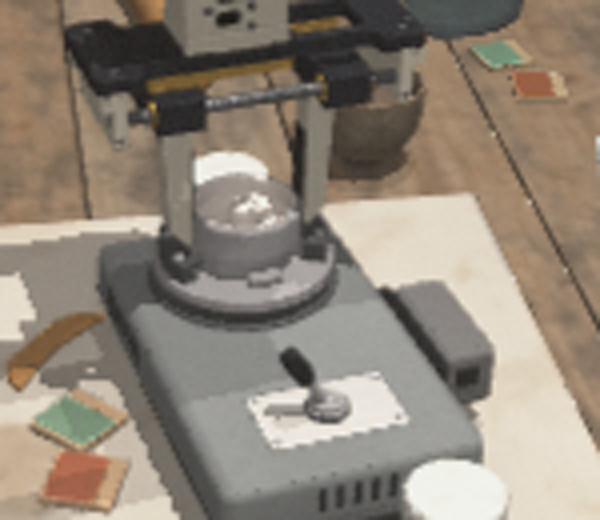

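The lug shows in the middle of the gap facing the switch (crop px 265,275), with the fingers above the keepers. Lifting gently.

Request:
carry_out(
  targets=[
    {"hand": 60, "x": 0, "y": 0, "z": -0.001, "ax": 0, "ay": 0, "az": 0},
    {"hand": 60, "x": 0, "y": 0, "z": -0.003, "ax": 0, "ay": 0, "az": 0},
    {"hand": 60, "x": 0, "y": 0, "z": -0.006, "ax": 0, "ay": 0, "az": 0},
    {"hand": 60, "x": 0, "y": 0, "z": -0.01, "ax": 0, "ay": 0, "az": 0},
    {"hand": 60, "x": 0, "y": 0, "z": -0.015, "ax": 0, "ay": 0, "az": 0},
    {"hand": 60, "x": 0, "y": 0, "z": -0.021, "ax": 0, "ay": 0, "az": 0},
    {"hand": 60, "x": 0, "y": 0, "z": -0.027, "ax": 0, "ay": 0, "az": 0},
    {"hand": 60, "x": 0, "y": 0, "z": -0.033, "ax": 0, "ay": 0, "az": 0},
  ],
)

```text
t: 11.8
tool_pos: [0.5317, 0.1478, 0.3158]
orientation: [1.995, 2.427, 0.0]
force: [0.0, 0.9, -2.8]
opening: 0.0656
gripper_force: 20.0
```

Request:
carry_out(
  targets=[
    {"hand": 60, "x": 0, "y": 0, "z": -0.006, "ax": 0, "ay": 0, "az": 0},
    {"hand": 60, "x": 0, "y": 0, "z": -0.012, "ax": 0, "ay": 0, "az": 0},
    {"hand": 60, "x": 0, "y": 0, "z": -0.018, "ax": 0, "ay": 0, "az": 0},
    {"hand": 60, "x": 0, "y": 0, "z": -0.024, "ax": 0, "ay": 0, "az": 0},
    {"hand": 60, "x": 0, "y": 0, "z": -0.03, "ax": 0, "ay": 0, "az": 0},
    {"hand": 60, "x": 0, "y": 0, "z": -0.036, "ax": 0, "ay": 0, "az": 0},
    {"hand": 60, "x": 0, "y": 0, "z": -0.042, "ax": 0, "ay": 0, "az": 0},
    {"hand": 60, "x": 0, "y": 0, "z": -0.048, "ax": 0, "ay": 0, "az": 0},
  ],
)

```text
t: 12.8
tool_pos: [0.5317, 0.1478, 0.3636]
orientation: [1.995, 2.427, 0.0]
force: [-0.3, -0.3, -1.5]
opening: 0.0658
gripper_force: 20.0
```

Request:
carry_out(
  targets=[
    {"hand": 60, "x": 0, "y": 0, "z": -0.006, "ax": 0, "ay": 0, "az": 0},
    {"hand": 60, "x": 0, "y": 0, "z": -0.011, "ax": 0, "ay": 0, "az": 0},
    {"hand": 60, "x": 0, "y": 0, "z": -0.015, "ax": 0, "ay": 0, "az": 0},
    {"hand": 60, "x": 0, "y": 0, "z": -0.018, "ax": 0, "ay": 0, "az": 0},
    {"hand": 60, "x": 0, "y": 0, "z": -0.02, "ax": 0, "ay": 0, "az": 0},
    {"hand": 60, "x": 0, "y": 0, "z": -0.021, "ax": 0, "ay": 0, "az": 0},
    {"hand": 60, "x": 0, "y": 0, "z": -0.021, "ax": 0, "ay": 0, "az": 0},
    {"hand": 60, "x": 0, "y": 0, "z": -0.021, "ax": 0, "ay": 0, "az": 0},
  ],
)

```text
t: 13.8
tool_pos: [0.5316, 0.1477, 0.3841]
orientation: [-1.995, -2.427, 0.0]
force: [-0.1, -0.2, -2.4]
opening: 0.0659
gripper_force: 20.0
```

Request:
carry_out(
  targets=[
    {"hand": 60, "x": 0, "y": 0, "z": 0, "ax": 0, "ay": 0, "az": 0},
    {"hand": 60, "x": 0, "y": 0, "z": 0, "ax": 0, "ay": 0, "az": 0},
    {"hand": 60, "x": 0, "y": 0, "z": 0, "ax": 0, "ay": 0, "az": 0},
    {"hand": 60, "x": 0, "y": 0, "z": 0, "ax": 0, "ay": 0, "az": 0},
    {"hand": 60, "x": 0, "y": 0, "z": 0, "ax": 0, "ay": 0, "az": 0},
    {"hand": 60, "x": 0, "y": 0, "z": 0, "ax": 0, "ay": 0, "az": 0},
    {"hand": 60, "x": 0, "y": 0, "z": 0, "ax": 0, "ay": 0, "az": 0},
    {"hand": 60, "x": 0, "y": 0, "z": 0, "ax": 0, "ay": 0, "az": 0},
  ],
)

```text
t: 14.8
tool_pos: [0.5317, 0.1478, 0.3842]
orientation: [-1.995, -2.427, 0.0]
force: [0.5, 0.5, -2.0]
opening: 0.066
gripper_force: 20.0
```

```bash
python3 -c "
from h import *
go([.5315,.1477],.196,MY+1.571)
im,d=read_camera('side'); cv2.imwrite('pics/side5.png',cv2.resize(im[90:240,200:350],None,fx=4,fy=4,interpolation=cv2.INTER_CUBIC))"
```

```text
t 14.8 pos [0.5317 0.1478 0.3842] shift [-0.     -0.0002  0.0022] turn [-0.     -0.     -0.0012] F [ 0.5  0.5 -2. ] open 0.06597025137032878 19.980686141643673
```

View pics/side5.png

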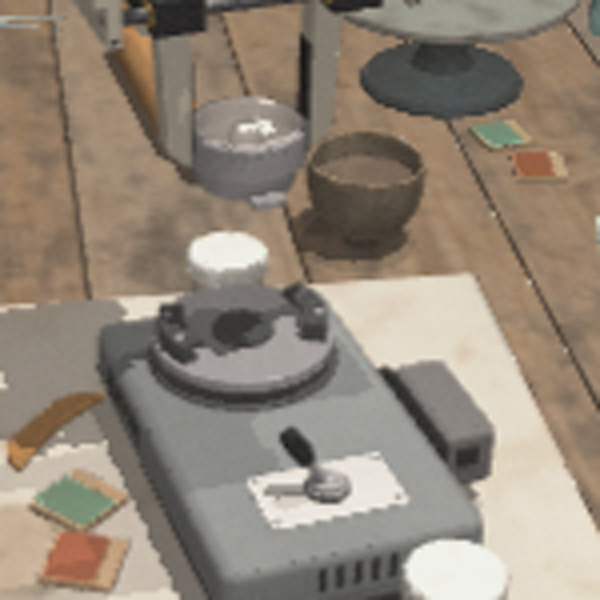

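The pan (crop px 250,150) is held level about 100 mm above its empty seat, with the lug facing the switch and the switch forward. Handing in.

Request:
carry_out(
  targets=[
    {"hand": 60, "x": 0, "y": 0, "z": 0, "ax": 0, "ay": 0, "az": 0},
    {"hand": 60, "x": 0, "y": 0, "z": 0, "ax": 0, "ay": 0, "az": 0},
    {"hand": 60, "x": 0, "y": 0, "z": 0, "ax": 0, "ay": 0, "az": 0},
    {"hand": 60, "x": 0, "y": 0, "z": 0, "ax": 0, "ay": 0, "az": 0},
    {"hand": 60, "x": 0, "y": 0, "z": 0, "ax": 0, "ay": 0, "az": 0},
    {"hand": 60, "x": 0, "y": 0, "z": 0, "ax": 0, "ay": 0, "az": 0},
    {"hand": 60, "x": 0, "y": 0, "z": 0, "ax": 0, "ay": 0, "az": 0},
    {"hand": 60, "x": 0, "y": 0, "z": 0, "ax": 0, "ay": 0, "az": 0},
  ],
)

```text
t: 15.85
tool_pos: [0.5317, 0.1478, 0.3842]
orientation: [-1.995, -2.427, 0.0]
force: [0.5, -0.6, -3.6]
opening: 0.066
gripper_force: 20.0
```

```bash
python3 -c "
from h import *
print(robot.close_job())"
```

```text
the job is handed in; nothing more can be done
None
```

The job is handed in at about 16 s (no verdict came back): mill switched off, pan turned a quarter turn anticlockwise, lifted about 10 cm and held there looking level, though I didn't measure the ball's position in the dish.

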